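Stow the wire spools and close the stop rail

ROBOT

A 7-joint arm with a two-finger parallel gripper is mounted at the origin on the work surface. World frame = base frame: x ahead of the robot, y to its left, z up, the work surface at z = 0. Lengths are in m, angles in rad, forces in N, time in s.
With the tool pointing down it reaches from about 0.35 to 0.9 m from the base axis. Payload 8.1 kg.
Tool frame: the origin (TCP) lies midway between the tips of the shut fingers; the grasp point (between the pads) lies 19 mm behind it; z points along the fingers, y is the line along which they close (so a half turn about z gives the same grasp; the last joint's range is limited). The gripper opens to 92 mm and grips with 3 to 60 N. Pads are 19 mm wide; open, the fingers measure 130 mm over their backs; the gripper's body (75 mm by 190 mm) begins 47 mm behind the grasp point.
Start: joints at [1.185, 0.434, 0.025, 1.573, -0.012, 1.134, -0.075], TCP at [0.174, -0.6, 0.227] pointing down, gripper open.
Joint ranges: [-2.62, 2.62], [-0.44, 2.09], [-1.27, 1.32], [0.08, 2.57], [-1.32, 4.46], [0.12, 2], [-2.74, 2.74]. Speed limits (rad/s): [2.22, 2.22, 3.01, 3.01, 3.14, 3.14, 3.14].

INTERFACE

Orientations are given as a 3x3 rotation matrix whose columns are the frame's x, y, z axes.
In Python, from plant import bot gives the robot as it stands.
- The arm moves only by the tool servo_tool, never from a script. Its argument "commands" is one flat list of numbers, 5 for each row, row after row: the opening, from -1 (shut) to 1 (fully open), then the shift along the tool's x, y, z in m, then the turn about the tool's z in degrees. In form: [jaw, tx, ty, tz, spin, jaw, tx, ty, tz, spin, ...]. A call has 1 to 12 rows; each row shifts and turns the commanded pose from where the row before left it, along the tool's axes as they then stand; what a row does not reach is not made up. A row lasts 1/8 s, in which the tool goes at most 62.5 mm and 10.7 degrees, less where a joint would pass 70% of its speed; a pose out of reach is approached as far as the arm can. A call is refused whole if a number of a shift passes 0.0625 or a number of a turn 10.7, either way. A call with a gripper value outside its range is refused whole. The fingers move at their own pace and stop on an object; "newtons" is the grip in N (left out, the last holds). Time passes only in rows, so rows that do not move let the fingers close. It gives the time, the measured TCP pose, the force, the opening and the grip force at its end, in the units of the state.
- bot.state(): the state, without advancing time (a new reading comes with each control period).
- bot.capture(name): name is "side" or "top"; returns a dict with "pixels" (420x560x3 uint8, red, green, blue), "fov_y" (degrees; the focal length in pixels is half the picture's height over the tangent of half this angle, whatever the lens; pixels are square), "cx", "cy" (the principal point, pixels), "dist_coeffs" ([k1, k2, p1, p2, k3] as OpenCV has them; the pictures are not rectified), "R" (3x3) and "t" (3): a world point X has camera coordinates R X + t. Camera axes: x right, y down, z forward; pixel columns grow to the right and rows downward; lengths in m; the calibration is good to about 2 mm. A picture is of the moment at which its call begins. There is no depth.
- bot.close_job(): hands the job in; it is judged then, once.
The state is a dict: "time": time; "q": joint angles; "joint_velocities": joint speeds; "joint_efforts": joint torques, N m; "tool_pos": TCP position; "ee_rot": TCP orientation; "ft_force": force on the tool from outside, world axes, zero at the start; "moment": the same for the moment, N m; "finger_gap": finger opening in m; "gripper_force": force on a finger pad.
Only numpy, scipy, OpenCV 4.12 (cv2) and the standard library are available. Lean on these libraries where they do the work, as an engineer would, in place of code of your own. Each camera call takes 0.05 s, during which the arm holds its last target. There are 200 camera calls.

TASK

Pack up the wire on the jeweller's bench: lift the red tab of the tray's stop out of its notch and park the stop, tab dropped home, in the last notch at the open end of the rail, and put the empty white spool from the tray into the green scrap dish. Then slide every full wire spool up off its spindle and stand it upright in the tray's channel, between the end wall and the stop. When all of them are in, lift the tab again and bring the stop back to the notch that closes the row up (the third notch from the end wall for three spools, the fourth for four, the fifth for five), tab dropped home, all spools still upright and the vase, pen and loupe left alone.

Things in the scene. Friction and masses are not known exactly. Their poses are not given: they have to be found in the camera images.
- tray: Fixed wooden spool tray, 108 x 325 x 6 mm. Origin on the bench under the centre line of its open channel, which runs along y: floor z = 6 mm, edge strips at x = +-26 to +-30 (top z = 10), end wall's inner face at y = -150 (top z = 30). Notched metal rail beside it, x = 59 to 73 (top z = 18): six notches, 12 wide, 12 deep, 43.5 apart; notch k (1 = nearest end wall) centred at y = -141 + 43.5 k.
- stop (a joint): Travel (m) of the brass stop along the rail, growing to tray +y, away from the end wall: 0 in notch 1, 0.0435 more per notch, 0.2175 in notch 6, the last. It slides (about 1 N) only while the tab is lifted; in a notch it has 2 mm play each way. It carries a brass cross bar 8 mm thick (z = 16 to 36 mm) over the channel, which can push the spools along.
- tab (a joint): Height of the red tab above its home position (m): 0 fully dropped into a notch, 0.022 lifted as far as it goes. Its tooth clears the rail from 0.012 up, and it falls by its own weight (0.6 N). If it is let go between notches it rests on the rail at about 0.011.
- tab_grip (a point): Grip point of the red tab that rides on the stop: an upright plastic fin 12 mm thick along tray y, 22 mm wide along tray x, 36 mm high; this point is at its mid-height, 52 mm above the bench when home, 66 mm to tray +x of the channel's centre line. Moves with the stop and the tab. Axes as the tray's.
- fence (a point): Middle of the face of the stop's cross bar that looks at the end wall, on the channel's centre line, 24 mm above the bench. Axes as the tray's; spools stand on its -y side. In notch 1 this face is 48.5 mm from the end wall, 43.5 mm more for each further notch.
- stand: Fixed dark wooden spindle stand, 70 x 290 x 10 mm, origin under its centre, with five upright steel spindles 8 mm thick in a row along its y, at y = -112, -56, 0, 56 and 112 mm; their tips are 58 mm above the bench. Each carries one full spool or none; the spools rest on its base, 10 mm above the bench.
- spool1_mid (a point): Centre (half-way up) of a full wire spool (copper wire, black flanges, 140 g or so) on a spindle of the stand: 42 to 44 mm across, 36 mm tall, with a 14 mm hole along its axis z. May be absent.
- spool2_mid (a point): Centre (half-way up) of a full wire spool (brass wire, black flanges, 130 g or so) on a spindle of the stand: 42 to 44 mm across, 36 mm tall, with a 14 mm hole along its axis z. May be absent.
- spool3_mid (a point): Centre (half-way up) of a full wire spool (steel wire, black flanges, 150 g or so) on a spindle of the stand: 42 to 44 mm across, 36 mm tall, with a 14 mm hole along its axis z. May be absent.
- spool4_mid (a point): Centre (half-way up) of a full wire spool (copper wire, black flanges, 120 g or so) on a spindle of the stand: 42 to 44 mm across, 36 mm tall, with a 14 mm hole along its axis z. May be absent.
- spool5_mid (a point): Centre (half-way up) of a full wire spool (pale aluminium wire, black flanges, 100 g or so) on a spindle of the stand: 42 to 44 mm across, 36 mm tall, with a 14 mm hole along its axis z. May be absent.
- core_mid (a point): Centre (half-way up) of the empty white spool (25 g), same outer size as a full one (42 to 44 mm across, 36 mm tall), standing in the tray's channel behind the stop at the start.
- dish: Loose green metal scrap dish (0.4 kg), open box 130 x 130 mm, 28 mm high, walls and floor 3 mm; origin at the centre of its underside.
- vase: Bystander: small glass bud vase with a few leaves, 54 mm across, 75 mm high (leaves to 160 mm); origin under its centre.
- pen: Bystander: blue pen lying on the bench, 140 mm long along its x; origin under its middle.
- loupe: Bystander: black and steel loupe standing on end, 38 mm across, 32 mm high; origin under its centre.
Mind the look-alikes: they are no part of the job. What is shaped like the part that bears spool1_mid but purple is not meant.

How it is judged:
By the outcome, as a careful person would: the job done as asked, in the order asked, and still so for the second after the job is handed in, with the robot touching nothing.
Of spool1, spool2, spool3, spool4, spool5 only 3 to 5 are there at a start; the rules pass over those that are not, and their reading is None.
At some moment in a run one of dish may be knocked a few centimetres aside while the robot is not near it.
Once in a run the grip may slacken for a moment while it holds something.
It also fails if it takes over 208 s, if anything falls off the work surface, if the arm or the gripper's body presses on something with over 40 N, if the wrist force passes 120 N, or if a joint passes its speed limit or range.

## Working session

There is one attempt and no reset: what is moved stays moved. The work goes in short steps, Python scripts to look and compute and a tool call to move; the robot and the scene stay as the last step left them, time stands still between calls to the robot, and variables do not carry over. Pictures are saved under pics/ and viewed, at most 14 in all, crops included, and the job is handed in when it is done.

Besides the shell and the picture viewer there is one more tool, called as name(argument=value, ...) on one line, values as JSON. servo_tool: Moves the arm, as the interface text tells. Its arguments: {"type":"object","properties":{"commands":{"type":"array","items":{"type":"number"}},"newtons":{"type":"number"}},"required":["commands"]}

```bash
mkdir -p pics
cat > h.py <<'E'
import numpy as np,cv2
from plant import bot
def cap(n):
    c=bot.capture(n); p=np.array(c["pixels"],np.uint8); h=p.shape[0]
    f=h/2/np.tan(np.radians(c["fov_y"])/2)
    K=np.array([[f,0,c["cx"]],[0,f,c["cy"]],[0,0,1]])
    return dict(im=p,K=K,d=np.array(c["dist_coeffs"],float),R=np.array(c["R"],float),t=np.array(c["t"],float))
def ray(c,uv):
    n=cv2.undistortPointsIter(np.array(uv,float).reshape(-1,1,2),c["K"],c["d"],None,None,(3,50,1e-9)).reshape(-1,2)
    d=np.c_[n,np.ones(len(n))]@c["R"]
    return -c["R"].T@c["t"],d
def onz(c,uv,z):
    o,d=ray(c,uv); return o+d*((z-o[2])/d[:,2])[:,None]
def proj(c,X):
    return cv2.projectPoints(np.array(X,float).reshape(-1,1,3),cv2.Rodrigues(c["R"])[0],c["t"],c["K"],c["d"])[0].reshape(-1,2)
def save(c,n,box=None,s=1):
    im=c["im"]
    if box: im=im[box[1]:box[3],box[0]:box[2]]
    cv2.imwrite("pics/"+n,cv2.cvtColor(cv2.resize(im,None,fx=s,fy=s,interpolation=cv2.INTER_CUBIC),cv2.COLOR_RGB2BGR))
E
python3 - <<'E'
from h import *
for n in("top","side"):
    c=cap(n); save(c,n+"0.png",s=1.4); print(n,-c["R"].T@c["t"],c["R"][2],c["K"][0,0],c["d"])
s=bot.state();print(s["tool_pos"],s["ee_rot"],s["finger_gap"],s["time"])
E
```

```text
top [ 0.42177136 -0.0140004   0.9118173 ] [ 0.13863888  0.0059066  -0.99032539] 447.3374661638337 [0.01280059 0.         0.         0.         0.        ]
side [0.36230321 0.823044   0.69516028] [ 0.16380571 -0.77732051 -0.60740474] 522.9598621879112 [-0.03160338  0.          0.          0.          0.        ]
[ 0.17423739 -0.59975162  0.2260389 ] [[ 9.60294023e-01  2.78989476e-01 -5.11504083e-04]
 [ 2.78989915e-01 -9.60293151e-01  1.30067344e-03]
 [-1.28319668e-04 -1.39173341e-03 -9.99999023e-01]] 0.09164357690962562 0.1
```

View pics/top0.png

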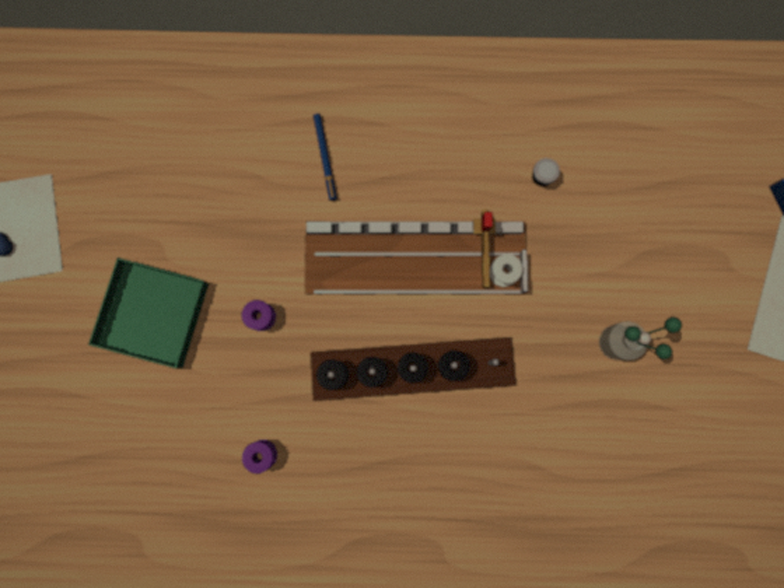

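View pics/side0.png

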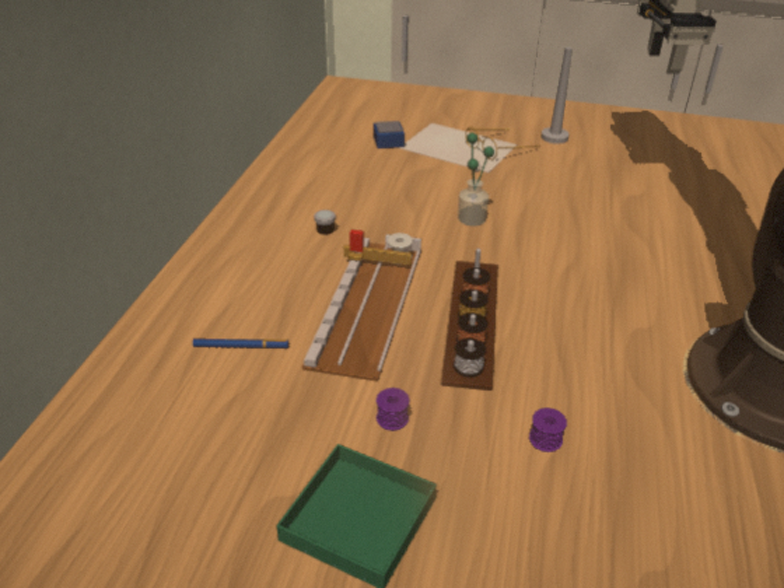

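The top view (1.4x) shows the tray at about (415,258), with its rail along row 228 and end wall at column 525. The red tab is at (487,219) and the white core at (507,269). Four full spools are on the stand at (332,375), (372,372), (413,368) and (455,366); the fifth spindle at (495,362) is empty. The dish is at (150,313), and the purple look-alikes at (258,315) and (258,457) are not part of the job.

```bash
cat > m.py <<'E'
from h import *
def comps(m,amin):
    n,l,s,ce=cv2.connectedComponentsWithStats(m.astype(np.uint8)*255)
    return [(ce[i],s[i],l==i) for i in range(1,n) if s[i][4]>=amin]
E
python3 - <<'E'
from m import *
c=cap("top"); hsv=cv2.cvtColor(cv2.GaussianBlur(c["im"],(3,3),0),cv2.COLOR_RGB2HSV); H,S,V=[hsv[...,i].astype(int) for i in range(3)]
reg=np.zeros(H.shape,bool); reg[145:300,205:390]=1
def show(n,m,a,z):
    for ce,s,mm in comps(m,a):
        r=cv2.minAreaRect(np.argwhere(mm)[:,::-1].astype(np.float32))
        print(n,np.round(ce,1),s, "xy",np.round(onz(c,[ce],z)[0][:2],4), "rect",np.round(onz(c,[r[0]],z)[0][:2],4),np.round(onz(c,cv2.boxPoints(r),z)[:,:2],4).tolist())
show("grey",(S<60)&(V>110)&reg,25,.018)
show("red",((H<8)|(H>172))&(S>150)&(V>90)&reg,15,.07)
show("black",(V<48)&reg,150,.046)
show("green",(H>55)&(H<90)&(S>80)&(np.arange(560)<160)[None],300,.028)
# stand outline
m=(V<95)&reg; m[:235]=0
m=cv2.morphologyEx(m.astype(np.uint8),cv2.MORPH_OPEN,np.ones((5,5)))
show("stand",m,1000,.010)
save(c,"t1.png",(205,140,385,295),4.4)
E
```

```text
grey [226.9 161.7] [219 158  18   8 126] xy [0.6365 0.1077] rect [0.637  0.1065] [[0.644, 0.1242], [0.6447, 0.0893], [0.63, 0.0888], [0.6294, 0.1236]]
grey [249.2 161.9] [242 159  17   7 106] xy [0.6371 0.062 ] rect [0.6369 0.0604] [[0.6428, 0.077], [0.6435, 0.0442], [0.6309, 0.0439], [0.6303, 0.0766]]
grey [270.9 161.9] [263 159  17   7 106] xy [0.638  0.0176] rect [0.6377 0.0175] [[0.6437, 0.034], [0.6443, 0.0012], [0.6317, 0.001], [0.6311, 0.0337]]
grey [292.1 161.9] [284 159  17   7 106] xy [ 0.6388 -0.0256] rect [ 0.6385 -0.0255] [[0.6445, -0.009], [0.6451, -0.0418], [0.6325, -0.0419], [0.6319, -0.0093]]
grey [313.1 161.9] [305 159  17   7 106] xy [ 0.6396 -0.0686] rect [ 0.6393 -0.0684] [[0.6453, -0.052], [0.6459, -0.0847], [0.6333, -0.0848], [0.6327, -0.0522]]
grey [331.7 161.9] [327 159  11   7  71] xy [ 0.6402 -0.1067] rect [ 0.64   -0.1073] [[0.6461, -0.097], [0.6465, -0.1175], [0.6339, -0.1175], [0.6336, -0.0971]]
grey [365.5 161.9] [358 159  16   7 102] xy [ 0.6416 -0.1756] rect [ 0.6413 -0.1757] [[0.6473, -0.1604], [0.6479, -0.191], [0.6353, -0.1909], [0.6347, -0.1603]]

[... 424 characters left out ...]
6, -0.1842], [0.5445, -0.1841], [0.5389, 0.1079]]
red [348.2 156.3] [345 151   7  11  65] xy [ 0.6391 -0.1329] rect [ 0.6398 -0.1326] [[0.6496, -0.1268], [0.6498, -0.1384], [0.63, -0.1384], [0.6298, -0.1268]]
black [282.6 264.3] [ 225  250  116   29 2121] xy [ 0.4303 -0.0105] rect [ 0.4309 -0.0105] [[0.4424, 0.1024], [0.4654, -0.1187], [0.4195, -0.1227], [0.3967, 0.0967]]
green [106.2 223.6] [  65  186   82   76 4141] xy [0.504  0.3409] rect [0.5043 0.3414] [[0.4611, 0.4193], [0.5847, 0.3932], [0.5482, 0.2623], [0.4259, 0.2908]]
stand [294.4 263. ] [ 222  241  147   45 5031] xy [ 0.4338 -0.0339] rect [ 0.4334 -0.0343] [[0.4548, 0.1142], [0.4826, -0.1766], [0.4123, -0.1815], [0.3849, 0.1061]]
```

View pics/t1.png

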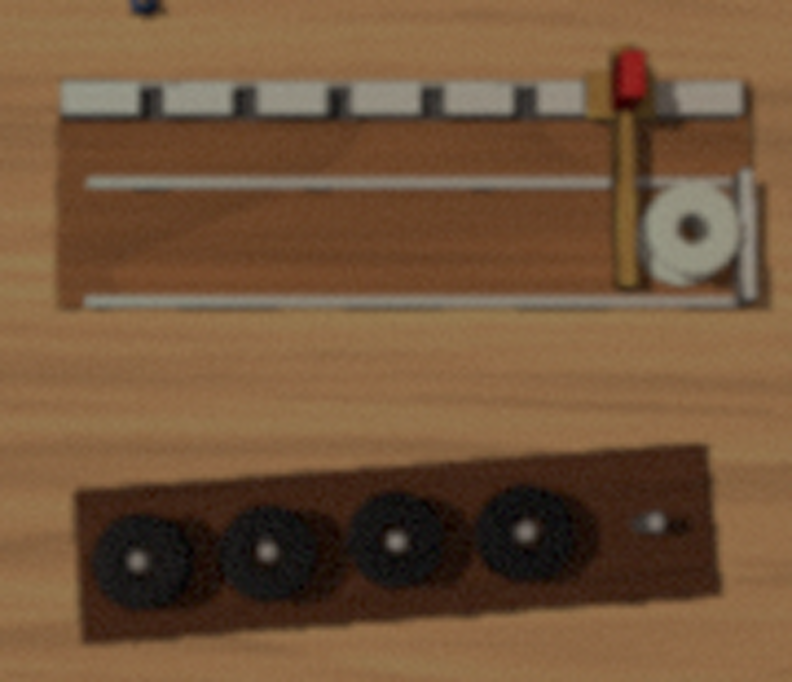

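The crop shows the stop in notch 1, with the tab at crop (630,75) and the white core at (691,228) against the end wall. The spindle tips are at (138,561), (267,551), (397,541), (526,531) and (656,522), the last one empty. Next I'll compute the poses and a move helper.

```bash
cat > w.py <<'E'
import numpy as np,sys
from plant import bot
# tray frame estimate
YAW=0.0185; O=np.array([0.5718,-0.0379])
def tray(x,y): c,s=np.cos(YAW),np.sin(YAW); return O+np.array([c*x-s*y,s*x+c*y])
def go(xyz,ang=None):
    """needed spin (deg) to bring tool y to world angle ang, then tool-frame shift"""
    s=bot.state(); R=np.array(s["ee_rot"]); p=np.array(s["tool_pos"]); a=np.degrees(np.arctan2(R[1,1],R[0,1]))
    sp=0
    if ang is not None:
        d=(ang-a+90)%180-90; sp=-d
        t=np.radians(sp); R=R@np.array([[np.cos(t),-np.sin(t),0],[np.sin(t),np.cos(t),0],[0,0,1]])
    print("t",s["time"],"p",p.round(4),"yang",a.round(2),"q7",round(s["q"][6],2),"spin",round(sp,2),"shift",(R.T@(np.array(xyz)-p)).round(4))
E
python3 - <<'E'
from h import *; from w import *
c=cap("top")
px=lambda L:np.array(L)/4.4+np.array([205,140])-0.38
t=onz(c,px([(138,561),(267,551),(397,541),(526,531),(656,522)]),.058)[:,:2];print("tips",t.round(4),np.linalg.norm(np.diff(t,axis=0),axis=1))
print("stand ang",np.degrees(np.arctan2(*(t[0]-t[4])[::-1])))
print("spools",onz(c,px([(143,562),(269,553),(397,540),(526,534)]),.046)[:,:2].round(4))
print("core",onz(c,px([(692,229)]),.042).round(4), "tab top",onz(c,px([(630,72)]),.07).round(4))
print("end wall inner",onz(c,px([(739,175),(739,290)]),.03).round(4), tray(0,-.15),"strips",onz(c,px([(345,184),(345,301)]),.01).round(4), "tray y",tray(0,.04))
print("vase",onz(c,[[627/1.4,343/1.4]],.05), "tab exp",tray(.066,-.0975))
go([*tray(.066,-.0975),.16],-88.9)
E
```

```text
tips [[ 0.4232  0.0775]
 [ 0.4286  0.0222]
 [ 0.4339 -0.0337]
 [ 0.4393 -0.0891]
 [ 0.4443 -0.145 ]] [0.05558676 0.05608395 0.05570511 0.05612529]
stand ang 95.40258343633715
spools [[ 0.4229  0.0766]
 [ 0.4278  0.0218]
 [ 0.4345 -0.0339]
 [ 0.4383 -0.0902]]
core [[ 0.5754 -0.1639  0.042 ]] tab top [[ 0.6398 -0.1322  0.07  ]]
end wall inner [[ 0.6029 -0.1874  0.03  ]
 [ 0.55   -0.187   0.03  ]] [ 0.57457484 -0.18787433] strips [[ 0.5993 -0.0079  0.01  ]
 [ 0.5442 -0.009   0.01  ]] tray y [0.57106004 0.00209316]
vase [[ 0.47341127 -0.32640439  0.05      ]] tab exp [ 0.63959235 -0.13416239]
t 0.2 p [ 0.1743 -0.5999  0.2262] yang -73.8 q7 -0.08 spin 15.1 shift [ 0.4742 -0.4567  0.0665]
```

servo_tool(commands=[0.0,0,0,0,7.55,0.0,0,0,0,7.55,0,0.047,-0.0455,0,0,0,0.047,-0.0455,0,0,0,0.047,-0.0455,0,0,0,0.047,-0.0455,0,0,0,0.047,-0.0455,0,0,0,0.047,-0.0455,0,0,0,0.047,-0.0455,0,0,0,0.047,-0.0455,0,0,0,0.047,-0.0455,0.02,0,0,0.047,-0.0455,0.02,0])

```text
time: 1.7
tool_pos: [0.6124, -0.1595, 0.1899]
ee_rot: [[1.0, 0.019, 0.001], [0.019, -1.0, -0.0], [0.001, 0.0, -1.0]]
ft_force: [0.8, -1.4, 0.5]
finger_gap: 0.0457
gripper_force: 0.0
```

servo_tool(commands=[0,0,0,0.02,0,0,0,0,0,0,0,0,0,0,0])

```text
time: 2.08
tool_pos: [0.6109, -0.162, 0.1709]
ee_rot: [[1.0, 0.018, 0.0], [0.018, -1.0, -0.001], [0.0, 0.001, -1.0]]
ft_force: [-0.1, 0.0, 0.4]
finger_gap: 0.0461
gripper_force: 0.0
```

Run:
```python
from h import *; from w import *
go([.6397,-.1333,.039],-88.9); print(bot.state()["finger_gap"])
c=cap("side"); save(c,"s1.png",(180,90,360,230),4.4)
```

```text
t 2.075 p [ 0.6109 -0.162   0.1709] yang -89.0 q7 -1.43 spin -0.1 shift [ 0.0293 -0.0283  0.1319]
0.04612340411341361
```

View pics/s1.png

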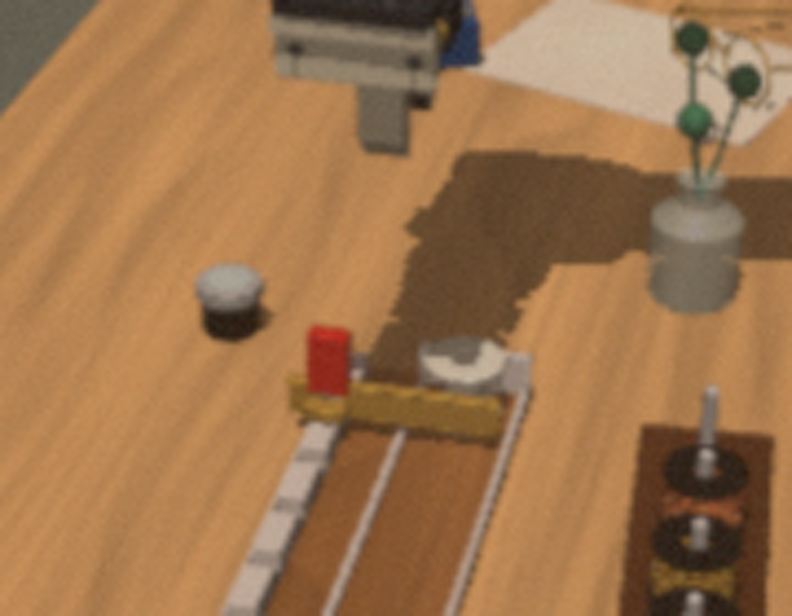

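The side crop shows the red tab at crop (328,360), with the loupe at (230,300) clear of it and the core behind the bar.

servo_tool(commands=[0,0.0147,-0.0141,0.01,0,0,0.0146,-0.0142,0.01,0,0,0,0,0.03,0,0,0,0,0.03,0,0,0,0,0.03,0,0,0,0,0.02,0,0,0,0,0.002,0,-1,0,0,0,0,-1,0,0,0,0,-1,0,0,0,0], newtons=15)

```text
time: 3.38
tool_pos: [0.6405, -0.1321, 0.0392]
ee_rot: [[1.0, 0.019, 0.002], [0.019, -1.0, -0.0], [0.002, 0.0, -1.0]]
ft_force: [0.4, -0.2, -1.1]
finger_gap: 0.0205
gripper_force: 0.0
```

servo_tool(commands=[-1,0,0,0,0,-1,0,0,0,0,-1,0,0,0,0], newtons=25)

```text
time: 3.75
tool_pos: [0.6404, -0.1339, 0.039]
ee_rot: [[1.0, 0.018, 0.001], [0.018, -1.0, -0.002], [0.001, 0.002, -1.0]]
ft_force: [0.5, -5.1, 3.3]
finger_gap: 0.0118
gripper_force: 25.0
```

Run:
```python
from h import *; from w import *
go([.6397,-.1333,.039],-88.9); s=bot.state();print(s["finger_gap"],s["gripper_force"],s["ft_force"])
```

```text
t 3.75 p [ 0.6404 -0.1339  0.039 ] yang -88.97 q7 -1.51 spin -0.07 shift [-0.0007 -0.0006 -0.    ]
0.011846348129993299 25.001273453235626 [ 0.49716392 -5.14005549  3.3377344 ]
```

servo_tool(commands=[-1,0,0,-0.009,0,-1,0,0,-0.008,0,-1,0,0,0,0,-1,0,-0.02,0,0,-1,0,-0.025,0,0,-1,0,-0.025,0,0,-1,0,-0.025,0,0,-1,0,-0.025,0,0,-1,0,-0.025,0,0,-1,0,-0.025,0,0,-1,0,-0.025,0,0,-1,0,-0.02,0,0])

```text
time: 5.25
tool_pos: [0.6359, 0.0853, 0.0551]
ee_rot: [[1.0, 0.021, 0.001], [0.021, -1.0, 0.001], [0.001, -0.001, -1.0]]
ft_force: [3.7, -1.8, -0.5]
finger_gap: 0.0116
gripper_force: 25.0
```

servo_tool(commands=[-1,0,-0.001,0,0,-1,0,0,0,0])

```text
time: 5.5
tool_pos: [0.6359, 0.085, 0.0551]
ee_rot: [[1.0, 0.02, 0.0], [0.02, -1.0, 0.001], [0.0, -0.001, -1.0]]
ft_force: [3.4, 0.5, -1.0]
finger_gap: 0.012
gripper_force: 25.0
```

Run:
```python
from h import *; from w import *
go([*tray(.066,.12),.039],-88.9); s=bot.state();print(s["finger_gap"],s["gripper_force"],s["ft_force"])
c=cap("top"); save(c,"t2.png",(200,100,390,240),4)
```

```text
t 5.5 p [0.6359 0.085  0.0551] yang -88.87 q7 -1.84 spin 0.03 shift [-0.0003  0.0017  0.0161]
0.011974894689268954 24.993703365325928 [ 3.411751    0.54839    -1.04394311]
```

View pics/t2.png

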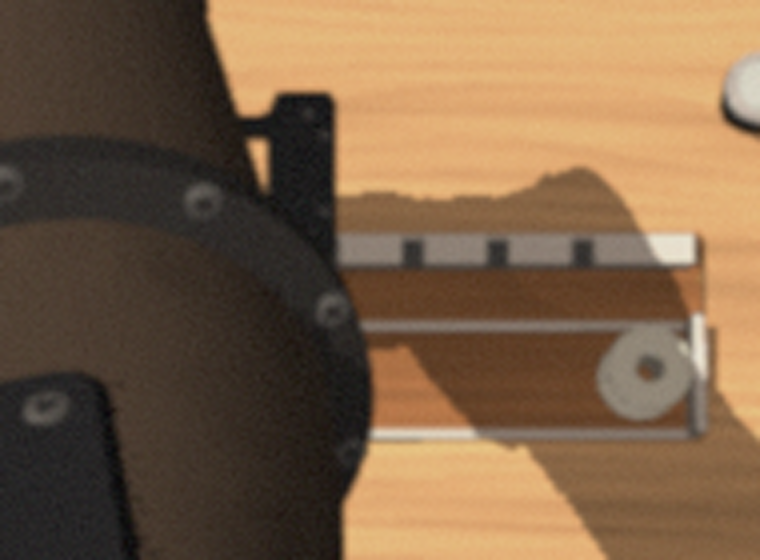

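The stop followed: notches 1–3 are bare and the core is still upright at crop (643,370). I'll correct by 1.5 mm, lower and release.

servo_tool(commands=[-1,0,0.0015,0,0,-1,0,0,0.006,0,-1,0,0,0.006,0,-1,0,0,0.004,0,-1,0,0,0,0,-1,0,0,0,0])

```text
time: 6.3
tool_pos: [0.6359, 0.0824, 0.0391]
ee_rot: [[1.0, 0.019, 0.0], [0.019, -1.0, -0.0], [0.0, 0.0, -1.0]]
ft_force: [3.4, 0.2, -0.9]
finger_gap: 0.0119
gripper_force: 25.0
```

servo_tool(commands=[-0.2,0,0,0,0,0.1,0,0,0,0,0.1,0,0,-0.03,0,0.1,0,0,-0.05,0,0.3,0,0,-0.03,-10,0.3,0,0,0,-10,0.3,0,0,0,-10,0.3,0,0,0,-10,0.3,0,0,0,-10,0.3,0,0,0,-10,0.3,0,0,0,-10,0.3,0,0,0,-10])

```text
time: 7.8
tool_pos: [0.6351, 0.0823, 0.1488]
ee_rot: [[0.149, 0.989, -0.001], [0.989, -0.149, -0.001], [-0.001, -0.001, -1.0]]
ft_force: [-0.4, 0.1, -0.1]
finger_gap: 0.06
gripper_force: 0.0
```

servo_tool(commands=[0.3,0,0,0,-10,0.3,0,0,0,0,0.3,0,0,0,0])

```text
time: 8.18
tool_pos: [0.6355, 0.0824, 0.149]
ee_rot: [[-0.015, 1.0, -0.001], [1.0, 0.015, -0.0], [-0.0, -0.001, -1.0]]
ft_force: [0.3, -0.0, 0.5]
finger_gap: 0.0598
gripper_force: 0.0
```

Run:
```python
from h import *; from w import *
go([.575,-.164,.016],1.06); s=bot.state();print(s["finger_gap"],s["gripper_force"],s["ft_force"])
c=cap("side"); save(c,"s2.png",(180,130,340,280),4)
```

```text
t 8.175 p [0.6355 0.0824 0.149 ] yang 0.87 q7 -0.46 spin -0.19 shift [-0.2452 -0.065   0.1331]
0.0598321387310656 0.0 [ 0.3062436  -0.00621924  0.49348561]
```

View pics/s2.png

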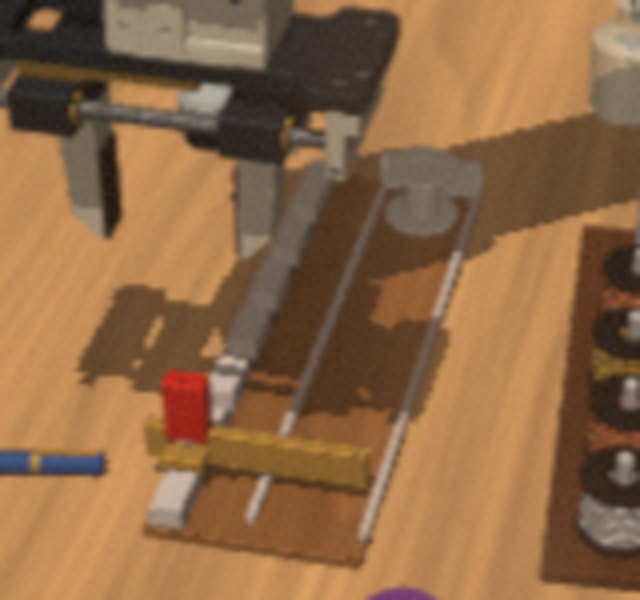

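The tab sits low in the last notch, on the end block, with the bar at crop (290,458). The core stands at (430,190).

servo_tool(commands=[0.3,-0.05,-0.013,0,0,0.3,-0.05,-0.013,0,0,0.3,-0.05,-0.013,0,0,0.3,-0.05,-0.013,0,0,0.3,-0.045,-0.013,0,0,0.3,0,0,0.04,0,0.3,0,0,0.04,0,0.3,0,0,0.03,0,0.3,0,0,0.01,0,0.3,0,0,0,0])

```text
time: 9.48
tool_pos: [0.5755, -0.1635, 0.0292]
ee_rot: [[-0.019, 1.0, -0.0], [1.0, 0.019, 0.0], [0.0, -0.0, -1.0]]
ft_force: [1.4, 0.1, 0.4]
finger_gap: 0.0596
gripper_force: 0.0
```

Run:
```python
from h import *; from w import *
go([.575,-.164,.017],1.06); s=bot.state();print(s["finger_gap"],s["gripper_force"],s["ft_force"])
```

```text
t 9.475 p [ 0.5755 -0.1635  0.0292] yang 1.06 q7 -0.13 spin 0.0 shift [-0.0005 -0.0005  0.0122]
0.05956530671685723 0.0 [1.4243492  0.056109   0.38145604]
```

servo_tool(commands=[0.3,0,0,0.012,0,0,0,0,0,0,-1,0,0,0,0,-1,0,0,0,0,-1,0,0,0,0,-1,0,0,0,0,-1,0,0,-0.03,0,-1,0,0,-0.05,0], newtons=10)

```text
time: 10.48
tool_pos: [0.574, -0.1635, 0.0964]
ee_rot: [[-0.019, 1.0, -0.004], [1.0, 0.019, 0.001], [0.001, -0.004, -1.0]]
ft_force: [0.4, -0.9, 0.5]
finger_gap: 0.0432
gripper_force: 10.0
```

Run:
```python
from m import *; from w import *
go([.50,.34,.1],1.06); s=bot.state();print(s["finger_gap"],s["gripper_force"],s["ft_force"])
c=cap("top"); hsv=cv2.cvtColor(cv2.GaussianBlur(c["im"],(3,3),0),cv2.COLOR_RGB2HSV); H,S,V=[hsv[...,i].astype(int) for i in range(3)]
for ce,st,mm in comps((H>55)&(H<90)&(S>80)&(np.arange(560)<200)[None],300):
    r=cv2.minAreaRect(np.argwhere(mm)[:,::-1].astype(np.float32)); print(onz(c,[r[0]],.014),r)
```

```text
t 10.475 p [ 0.574  -0.1635  0.0964] yang 1.11 q7 -0.08 spin 0.05 shift [ 0.5048 -0.0647 -0.0028]
0.043238967537862265 10.000064922496676 [ 0.36916182 -0.90156172  0.4982018 ]
[[0.50582805 0.34709077 0.014     ]] ((105.92037963867188, 223.27069091796875), (66.81697845458984, 63.65672302246094), 16.389541625976562)
```

servo_tool(commands=[-1,0.03,-0.004,-0.015,0,-1,0.05,-0.0055,0,0,-1,0.05,-0.0055,0,0,-1,0.05,-0.0055,0,0,-1,0.05,-0.0055,0,0,-1,0.05,-0.0055,0,0,-1,0.05,-0.0055,0,0,-1,0.05,-0.0055,0,0,-1,0.05,-0.0055,0,0,-1,0.05,-0.0055,0,0,-1,0.03,-0.0055,0,0,-1,0,0,0,0])

```text
time: 12.02
tool_pos: [0.5051, 0.3485, 0.1121]
ee_rot: [[-0.024, 1.0, -0.001], [1.0, 0.024, 0.002], [0.002, -0.001, -1.0]]
ft_force: [0.0, -1.2, -0.2]
finger_gap: 0.0429
gripper_force: 10.0
```

Run:
```python
from m import *; from w import *
go([.506,.345,.025],1.06); s=bot.state();print(s["finger_gap"],s["gripper_force"],s["ft_force"])
c=cap("side"); save(c,"s3.png",(170,230,350,420),3.1)
```

```text
t 12.025 p [0.5051 0.3485 0.1121] yang 1.37 q7 -0.96 spin 0.31 shift [-0.0037  0.0009  0.0871]
0.04285305433282346 10.00005506677553 [ 0.04959376 -1.18579168 -0.21853013]
```

View pics/s3.png

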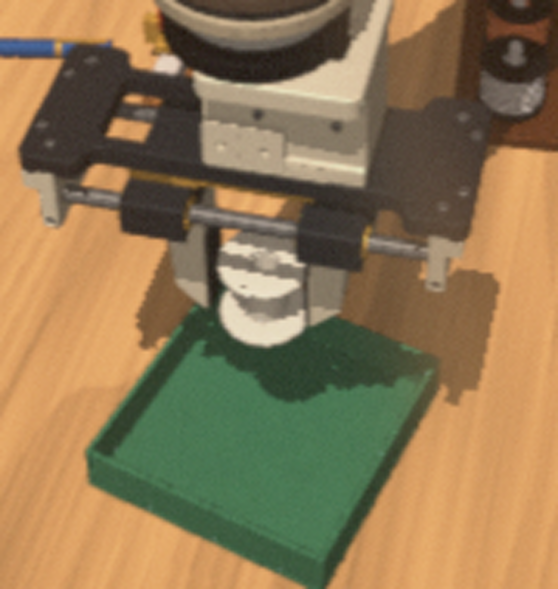

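The core is held above the dish (core at crop (262,300), dish rim corners at (90,455), (323,560) and (438,358)).

Run:
```python
from m import *
c=cap("side"); print(onz(c,np.array([[90,455],[323,560],[438,358],[264,406]])/3.1+[170,230],.028).round(4))
```

```text
[[0.5802 0.3934 0.028 ]
 [0.4581 0.4213 0.028 ]
 [0.4285 0.2968 0.028 ]
 [0.5067 0.3462 0.028 ]]
```

servo_tool(commands=[-1,-0.003,0,0.03,0,-1,0,0,0.03,0,-1,0,0,0.025,0,-1,0,0,0.008,0,-1,0,0,0,0,0.1,0,0,0,0,0.25,0,0,0,0,0.25,0,0,0,0,0.25,0,0,-0.03,0,0.3,0,0,-0.06,0,0.3,0,0,-0.03,0])

```text
time: 13.5
tool_pos: [0.5075, 0.3432, 0.1425]
ee_rot: [[-0.019, 1.0, 0.003], [1.0, 0.019, 0.002], [0.002, 0.003, -1.0]]
ft_force: [0.6, 0.1, 0.0]
finger_gap: 0.0597
gripper_force: 0.0
```

Run:
```python
from m import *; from w import *
go([.4229,.0770,.13],5.4);s=bot.state();print(s["finger_gap"],s["ft_force"])
c=cap("side"); save(c,"s4.png",(170,160,400,420),2.2)
```

```text
t 13.5 p [0.5075 0.3432 0.1425] yang 1.12 q7 -0.94 spin -4.28 shift [-0.2571 -0.1093  0.0116]
0.05966290695325788 [0.61918792 0.09409423 0.03982413]
```

View pics/s4.png

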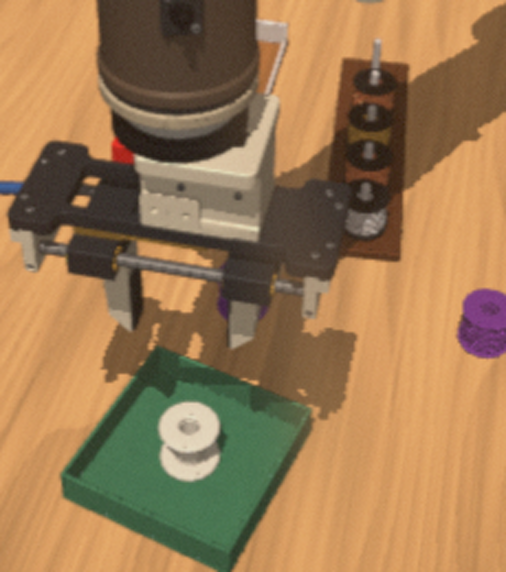

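The core is upright in the dish at crop (189,440). Next I'll go to the spool nearest the empty spindle.

servo_tool(commands=[0.3,0,0,0,-2.1,0.3,-0.043,-0.006,0,0,0.3,-0.043,-0.006,0,0,0.3,-0.043,-0.006,0,0,0.3,-0.043,-0.006,0,0,0.3,-0.043,-0.006,0,0,0.3,-0.043,-0.006,0,0,0.3,-0.043,-0.006,0,0,0.3,-0.043,-0.006,0,0,0.3,-0.043,-0.006,0,0,0.3,-0.04,-0.006,0,0,0.3,0,0,0,0])

```text
time: 15.05
tool_pos: [0.4691, -0.0912, 0.1377]
ee_rot: [[-0.051, 0.999, -0.003], [0.999, 0.051, -0.001], [-0.001, -0.003, -1.0]]
ft_force: [-0.5, -0.4, 0.6]
finger_gap: 0.0601
gripper_force: 0.0
```

Run:
```python
from m import *; from w import *
go([.4388,-.0897,.018],3.2);s=bot.state();print(s["finger_gap"],s["ft_force"])
```

```text
t 15.05 p [ 0.4691 -0.0912  0.1377] yang 2.95 q7 -0.1 spin -0.25 shift [ 0.0033 -0.0298  0.1198]
0.060066947589536894 [-0.5093924  -0.37926896  0.59087985]
```

servo_tool(commands=[0.3,0.003,-0.03,0,0,0.3,0,0,0.03,0,0.3,0,0,0.03,0,0.3,0,0,0.03,0,0.3,0,0,0.022,0,0.3,0,0,0.007,0,-1,0,0,0,0,-1,0,0,0,0,-1,0,0,0,0,-1,0,0,0,0,-1,0,0,0,0], newtons=30)

```text
time: 16.42
tool_pos: [0.441, -0.0864, 0.0207]
ee_rot: [[-0.056, 0.998, 0.001], [0.998, 0.056, -0.0], [-0.0, 0.001, -1.0]]
ft_force: [-1.4, 0.9, 6.5]
finger_gap: 0.0423
gripper_force: 29.9
```

servo_tool(commands=[-1,0,0,-0.015,0,-1,0,0,-0.02,0,-1,0,0,-0.02,0,-1,0,0,-0.012,0,-1,0,0,0,0])

```text
time: 17.05
tool_pos: [0.4412, -0.0865, 0.0881]
ee_rot: [[-0.055, 0.998, 0.002], [0.998, 0.055, -0.001], [-0.001, 0.002, -1.0]]
ft_force: [0.2, 0.2, -0.9]
finger_gap: 0.042
gripper_force: 29.9
```

Run:
```python
from m import *; from w import *
go([*tray(0,-.124),.016],3.2);s=bot.state();print(s["finger_gap"],s["ft_force"])
c=cap("side"); save(c,"s5.png",(180,100,380,250),4)
```

```text
t 17.05 p [ 0.4412 -0.0865  0.0881] yang 3.17 q7 -0.16 spin -0.03 shift [-0.0826  0.1284  0.0724]
0.041953855639213895 [ 0.1921369   0.24794593 -0.85122817]
```

View pics/s5.png

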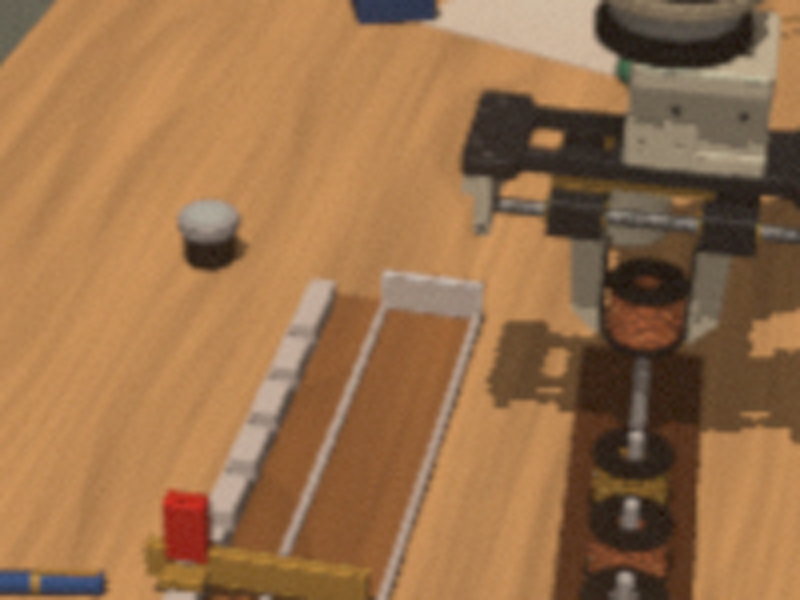

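The spool is held clear of its spindle (spool at crop (645,305), tip at (640,370)), and the channel is empty.

servo_tool(commands=[-1,-0.027,0.043,0,0,-1,-0.027,0.043,0,0,-1,-0.026,0.042,0,0,-1,0,0,0,0,-1,0,0,0.03,0,-1,0,0,0.025,0,-1,0,0,0.008,0,-1,0,0,0,0])

```text
time: 18.1
tool_pos: [0.5722, -0.1586, 0.0237]
ee_rot: [[-0.056, 0.998, -0.002], [0.998, 0.056, 0.0], [0.0, -0.001, -1.0]]
ft_force: [-0.7, 0.5, -1.3]
finger_gap: 0.0421
gripper_force: 29.9
```

Run:
```python
from m import *; from w import *
go([*tray(0,-.122),.0172],3.2);s=bot.state();print(s["finger_gap"],s["ft_force"])
```

```text
t 18.1 p [ 0.5722 -0.1586  0.0237] yang 3.22 q7 -0.09 spin 0.02 shift [-0.0014  0.0018  0.0065]
0.042120649072944445 [-0.72599998  0.47665904 -1.3462536 ]
```

servo_tool(commands=[-1,-0.001,0.002,0.004,0,-1,0,0,0.0025,0,-1,0,0,0,0,-1,0,0,0,0,0.1,0,0,0,0,0.3,0,0,0,0,0.3,0,0,0,0,0.3,0,0,-0.03,0,0.3,0,0,-0.05,0,0.3,0,0,-0.04,0,0.3,0,0,0,0])

```text
time: 19.48
tool_pos: [0.5772, -0.16, 0.1412]
ee_rot: [[-0.056, 0.998, 0.006], [0.998, 0.056, -0.001], [-0.002, 0.006, -1.0]]
ft_force: [0.0, -0.1, 0.0]
finger_gap: 0.0593
gripper_force: 0.0
```

Run:
```python
from m import *; from w import *
go([.4341,-.0338,.02],3.2);s=bot.state();print(s["finger_gap"],s["ft_force"])
```

```text
t 19.475 p [ 0.5772 -0.16    0.1412] yang 3.19 q7 -0.02 spin -0.01 shift [ 0.1342 -0.1365  0.1201]
0.05926318301710706 [ 0.03676412 -0.13846242  0.03429334]
```

servo_tool(commands=[0.3,0.034,-0.034,0,0,0.3,0.034,-0.034,0,0,0.3,0.033,-0.034,0,0,0.3,0.033,-0.034,0,0,0.3,0,0,0,0,0.3,0,0,0.03,0,0.3,0,0,0.03,0])

```text
time: 20.35
tool_pos: [0.4324, -0.0343, 0.0768]
ee_rot: [[-0.055, 0.998, 0.001], [0.998, 0.055, -0.0], [-0.0, 0.001, -1.0]]
ft_force: [-0.0, 0.0, -1.1]
finger_gap: 0.0596
gripper_force: 0.0
```

Run:
```python
from m import *; from w import *
go([.4341,-.0338,.02],3.2)
c=cap("side"); save(c,"s6.png",(180,120,380,260),4)
```

```text
t 20.35 p [ 0.4324 -0.0343  0.0768] yang 3.16 q7 -0.31 spin -0.04 shift [0.0004 0.0017 0.0568]
```

View pics/s6.png

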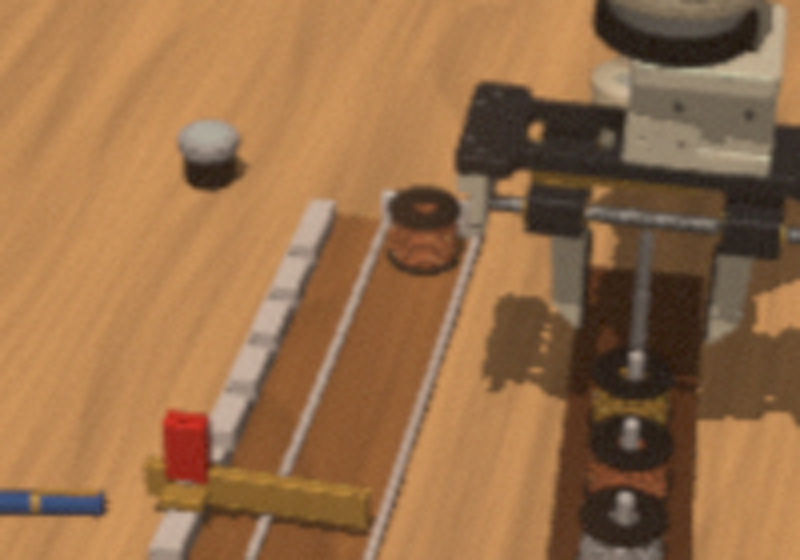

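The first spool stands upright by the end wall at crop (423,230). The gripper is over the brass spool at (632,375).

servo_tool(commands=[0.3,0,0.0015,0.03,0,0.3,0,0,0.02,0,0.3,0,0,0.007,0,-1,0,0,0,0,-1,0,0,0,0,-1,0,0,0,0,-1,0,0,0,0,-1,0,0,-0.015,0,-1,0,0,-0.02,0,-1,0,0,-0.02,0,-1,0,0,-0.012,0,-1,0,0,0,0])

```text
time: 21.9
tool_pos: [0.4336, -0.0338, 0.0886]
ee_rot: [[-0.055, 0.998, 0.002], [0.998, 0.055, -0.0], [-0.0, 0.002, -1.0]]
ft_force: [0.2, -0.0, -2.1]
finger_gap: 0.0431
gripper_force: 30.0
```

Run:
```python
from m import *; from w import *
go([*tray(0,-.074),.018],3.2);s=bot.state();print(s["finger_gap"],s["gripper_force"],s["ft_force"])
```

```text
t 21.9 p [ 0.4336 -0.0338  0.0886] yang 3.18 q7 -0.29 spin -0.02 shift [-0.0858  0.1349  0.0708]
0.043086233438222536 29.998552529141307 [ 0.20688452 -0.01925887 -2.13658583]
```

servo_tool(commands=[-1,-0.029,0.045,0,0,-1,-0.029,0.045,0,0,-1,-0.028,0.045,0,0,-1,0,0,0,0,-1,0,0,0.03,0,-1,0,0,0.025,0,-1,0,0,0.008,0,-1,0,0,0,0])

```text
time: 22.9
tool_pos: [0.5721, -0.1116, 0.0243]
ee_rot: [[-0.056, 0.998, -0.001], [0.998, 0.056, 0.0], [0.0, -0.001, -1.0]]
ft_force: [-0.4, -1.0, -1.8]
finger_gap: 0.0426
gripper_force: 30.0
```

Run:
```python
from m import *; from w import *
go([*tray(0,-.074),.0175],3.2);s=bot.state();print(s["finger_gap"],s["gripper_force"],s["ft_force"])
```

```text
t 22.9 p [ 0.5721 -0.1116  0.0243] yang 3.23 q7 -0.19 spin 0.03 shift [-0.0004  0.0011  0.0068]
0.04264853833033595 29.998668702319264 [-0.42740723 -0.95332242 -1.84711063]
```

servo_tool(commands=[-1,0,0.001,0.004,0,-1,0,0,0.0025,0,-1,0,0,0,0,0.1,0,0,0,0,0.3,0,0,0,0,0.3,0,0,0,0,0.3,0,0,-0.03,0,0.3,0,0,-0.05,0,0.3,0,0,-0.04,0,0.3,0,0,0,0])

```text
time: 24.15
tool_pos: [0.5759, -0.1119, 0.1416]
ee_rot: [[-0.056, 0.998, 0.006], [0.998, 0.056, -0.001], [-0.001, 0.006, -1.0]]
ft_force: [-0.7, 0.2, -0.1]
finger_gap: 0.0597
gripper_force: 0.0
```

servo_tool(commands=[0.3,0.035,-0.034,0,0,0.3,0.035,-0.034,0,0,0.3,0.036,-0.034,0,0,0.3,0.036,-0.035,0,0,0.3,0,0,0,0,0.3,0,0,0.03,0,0.3,0,0,0.03,0])

```text
time: 25.02
tool_pos: [0.4297, 0.0215, 0.0772]
ee_rot: [[-0.055, 0.998, 0.001], [0.998, 0.055, -0.0], [-0.0, 0.001, -1.0]]
ft_force: [-0.0, -0.2, 0.1]
finger_gap: 0.0601
gripper_force: 0.0
```

Run:
```python
from m import *; from w import *
go([.4283,.022,.02],3.2)
c=cap("side"); save(c,"s7.png",(180,120,380,280),3.6)
```

```text
t 25.025 p [0.4297 0.0215 0.0772] yang 3.14 q7 -0.45 spin -0.06 shift [ 0.0006 -0.0015  0.0572]
```

View pics/s7.png

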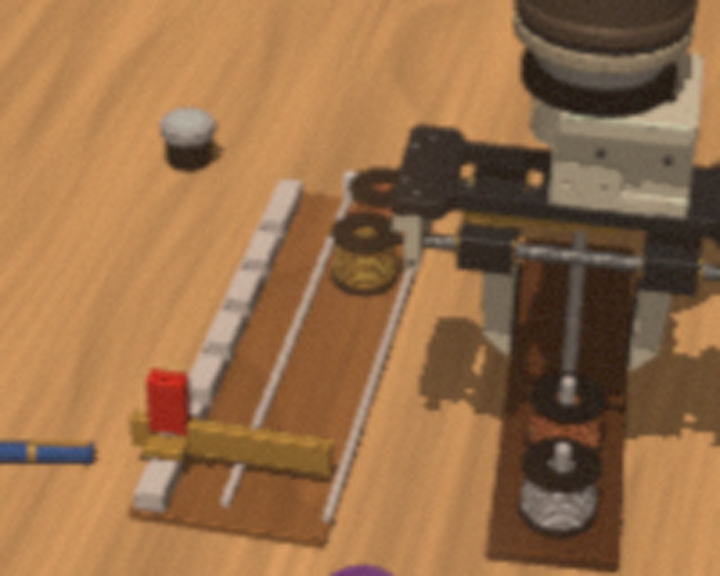

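Two spools stand upright in the channel at crop (380,195) and (365,250). Next is the second copper one.

servo_tool(commands=[0.3,0,-0.0015,0.03,0,0.3,0,0,0.02,0,0.3,0,0,0.007,0,-1,0,0,0,0,-1,0,0,0,0,-1,0,0,0,0,-1,0,0,0,0,-1,0,0,-0.015,0,-1,0,0,-0.02,0,-1,0,0,-0.02,0,-1,0,0,-0.012,0,-1,0,0,0,0])

```text
time: 26.58
tool_pos: [0.428, 0.0221, 0.089]
ee_rot: [[-0.055, 0.998, 0.002], [0.998, 0.055, -0.0], [-0.0, 0.002, -1.0]]
ft_force: [0.4, -0.0, -1.3]
finger_gap: 0.0428
gripper_force: 30.0
```

Run:
```python
from m import *; from w import *
go([*tray(0,-.026),.018],3.2);s=bot.state();print(s["finger_gap"],s["gripper_force"],s["ft_force"])
```

```text
t 26.575 p [0.428  0.0221 0.089 ] yang 3.18 q7 -0.44 spin -0.02 shift [-0.0939  0.1391  0.0713]
0.042843827629869456 29.999800035730004 [ 0.40288872 -0.044184   -1.29286954]
```

servo_tool(commands=[-1,-0.0315,0.047,0,0,-1,-0.0315,0.046,0,0,-1,-0.031,0.046,0,0,-1,0,0,0,0,-1,0,0,0.03,0,-1,0,0,0.025,0,-1,0,0,0.008,0,-1,0,0,0,0])

```text
time: 27.58
tool_pos: [0.5708, -0.0635, 0.0248]
ee_rot: [[-0.056, 0.998, -0.002], [0.998, 0.056, 0.0], [0.0, -0.002, -1.0]]
ft_force: [0.1, 0.5, -1.4]
finger_gap: 0.0426
gripper_force: 30.0
```

Run:
```python
from m import *; from w import *
go([*tray(0,-.026),.0178],3.2);s=bot.state();print(s["finger_gap"],s["gripper_force"],s["ft_force"])
```

```text
t 27.575 p [ 0.5708 -0.0635  0.0248] yang 3.23 q7 -0.29 spin 0.03 shift [-0.0004  0.0014  0.007 ]
0.04261517633438647 29.999815933406353 [ 0.05455396  0.46283262 -1.44670331]
```

servo_tool(commands=[-1,0,0.001,0.004,0,-1,0,0,0.0025,0,-1,0,0,0,0,0.1,0,0,0,0,0.3,0,0,0,0,0.3,0,0,0,0,0.3,0,0,-0.03,0,0.3,0,0,-0.05,0,0.3,0,0,-0.04,0,0.3,0,0,0,0])

```text
time: 28.82
tool_pos: [0.5747, -0.0637, 0.142]
ee_rot: [[-0.056, 0.998, 0.006], [0.998, 0.056, -0.0], [-0.001, 0.006, -1.0]]
ft_force: [-0.2, 1.0, -0.9]
finger_gap: 0.0597
gripper_force: 0.0
```

servo_tool(commands=[0.3,0.037,-0.036,0,0,0.3,0.037,-0.036,0,0,0.3,0.037,-0.036,0,0,0.3,0.037,-0.036,0,0,0.3,0,0,0,0,0.3,0,0,0.03,0,0.3,0,0,0.03,0])

```text
time: 29.7
tool_pos: [0.4212, 0.0751, 0.0777]
ee_rot: [[-0.055, 0.998, 0.001], [0.998, 0.055, -0.0], [-0.0, 0.001, -1.0]]
ft_force: [0.9, -0.8, 0.1]
finger_gap: 0.0597
gripper_force: 0.0
```

Run:
```python
from m import *; from w import *
go([.423,.077,.02],3.2)
```

```text
t 29.7 p [0.4212 0.0751 0.0777] yang 3.14 q7 -0.6 spin -0.06 shift [0.0018 0.0018 0.0577]
```

servo_tool(commands=[0.3,0.002,0.002,0.03,0,0.3,0,0,0.02,0,0.3,0,0,0.007,0,-1,0,0,0,0,-1,0,0,0,0,-1,0,0,0,0,-1,0,0,0,0,-1,0,0,-0.015,0,-1,0,0,-0.02,0,-1,0,0,-0.02,0,-1,0,0,-0.012,0,-1,0,0,0,0])

```text
time: 31.2
tool_pos: [0.4229, 0.0779, 0.0896]
ee_rot: [[-0.055, 0.998, 0.002], [0.998, 0.055, 0.0], [-0.0, 0.002, -1.0]]
ft_force: [0.6, -0.9, -2.3]
finger_gap: 0.0419
gripper_force: 30.0
```

Run:
```python
from m import *; from w import *
go([*tray(0,.022),.018],3.2);s=bot.state();print(s["finger_gap"],s["gripper_force"],s["ft_force"])
```

```text
t 31.2 p [0.4229 0.0779 0.0896] yang 3.18 q7 -0.59 spin -0.02 shift [-0.102   0.1428  0.0718]
0.041891064549658 29.999795607291162 [ 0.57064936 -0.94477314 -2.25558899]
```

servo_tool(commands=[-1,-0.034,0.048,0,0,-1,-0.034,0.048,0,0,-1,-0.034,0.047,0,0,-1,0,0,0,0,-1,0,0,0.03,0,-1,0,0,0.025,0,-1,0,0,0.008,0,-1,0,0,0,0])

```text
time: 32.2
tool_pos: [0.5702, -0.0156, 0.0253]
ee_rot: [[-0.056, 0.998, -0.001], [0.998, 0.056, 0.0], [0.0, -0.001, -1.0]]
ft_force: [-0.2, -0.3, -1.3]
finger_gap: 0.0418
gripper_force: 30.0
```

Run:
```python
from m import *; from w import *
go([*tray(0,.022),.0183],3.2);s=bot.state();print(s["finger_gap"],s["gripper_force"],s["ft_force"])
```

```text
t 32.2 p [ 0.5702 -0.0156  0.0253] yang 3.23 q7 -0.4 spin 0.03 shift [-0.0004  0.0011  0.007 ]
0.04181592608977739 29.999732756987214 [-0.20823994 -0.26394647 -1.28664155]
```

Release and rise, then spin back toward the tab orientation (+91° in all).

servo_tool(commands=[-1,0,0.001,0.004,0,-1,0,0,0.0025,0,-1,0,0,0,0,0.1,0,0,0,0,0.3,0,0,0,0,0.3,0,0,0,0,0.3,0,0,-0.03,0,0.3,0,0,-0.05,0,0.1,0,0,-0.04,0,0.1,0,0,0,10,0.1,0,0,0,10,0.1,0,0,0,10])

```text
time: 33.7
tool_pos: [0.5719, -0.0159, 0.1394]
ee_rot: [[0.456, 0.89, 0.0], [0.89, -0.456, -0.0], [0.0, 0.0, -1.0]]
ft_force: [0.7, 0.4, 0.8]
finger_gap: 0.0505
gripper_force: 0.0
```

servo_tool(commands=[0.1,0,0,0,10,0.1,0,0,0,10,0.1,0,0,0,10,0.1,0,0,0,10,0.1,0,0,0,10,0.1,0,0,0,10,0.1,0,0,0,2,0.1,0,0,0,0])

```text
time: 34.7
tool_pos: [0.5719, -0.0157, 0.1392]
ee_rot: [[1.0, 0.024, 0.0], [0.024, -1.0, -0.0], [0.0, 0.0, -1.0]]
ft_force: [0.2, -0.1, -0.2]
finger_gap: 0.0502
gripper_force: 0.0
```

Run:
```python
from m import *; from w import *
go([.6359,.0824,.039],-88.9)
c=cap("side"); save(c,"s8.png",(180,120,380,280),3.6)
```

```text
t 34.7 p [ 0.5719 -0.0157  0.1392] yang -88.62 q7 -1.7 spin 0.28 shift [ 0.0659 -0.0969  0.1002]
```

View pics/s8.png

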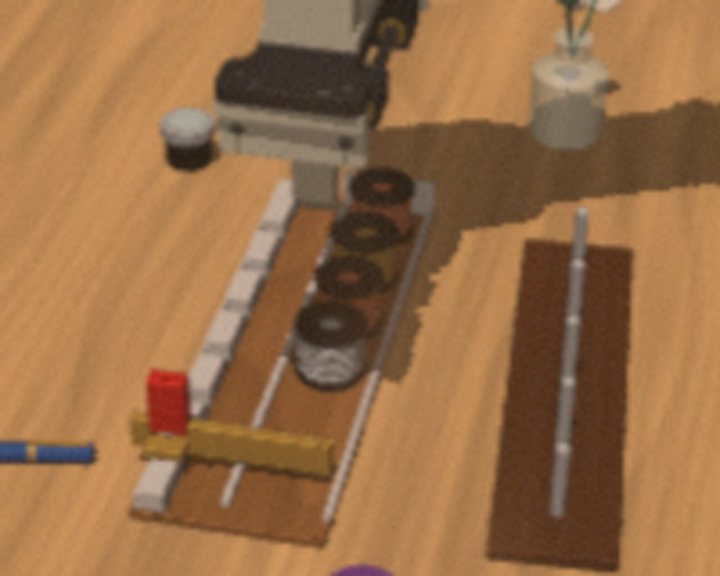

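All four spools stand upright in the channel (crop (380,190), (365,240), (348,290), (330,345)) and the stand is empty. Next I'll re-grip the tab at crop (167,400).

servo_tool(commands=[0.1,0.033,-0.0485,0,0,0.1,0.033,-0.0485,0,0,0.1,0,0,0,0,0.1,0,0,0.03,0,0.1,0,0,0.03,0,0.1,0,0,0.02,0,0.1,0,0,0,0])

```text
time: 35.62
tool_pos: [0.6344, 0.0815, 0.0576]
ee_rot: [[1.0, 0.022, -0.004], [0.022, -1.0, -0.001], [-0.004, 0.001, -1.0]]
ft_force: [-0.5, -0.2, 1.4]
finger_gap: 0.0504
gripper_force: 0.0
```

Run:
```python
from m import *; from w import *
go([.6359,.0828,.039],-88.9)
```

```text
t 35.625 p [0.6344 0.0815 0.0576] yang -88.75 q7 -1.87 spin 0.15 shift [ 0.0016 -0.0013  0.0185]
```

servo_tool(commands=[0.1,0.0015,-0.001,0.0185,0,0.1,0,0,0,0,-1,0,0,0,0,-1,0,0,0,0,-1,0,0,0,0,-1,0,0,0,0,-1,0,0,0,0,-1,0,0,0,0], newtons=25)

```text
time: 36.62
tool_pos: [0.6374, 0.0835, 0.0409]
ee_rot: [[1.0, 0.021, 0.0], [0.021, -1.0, -0.0], [0.0, 0.0, -1.0]]
ft_force: [-0.7, -0.6, 2.4]
finger_gap: 0.0116
gripper_force: 25.0
```

servo_tool(commands=[-1,0,0,-0.009,0,-1,0,0,-0.008,0,-1,0,0,0,0,-1,0,0.01,0,0,-1,0,0.01,0,0,-1,0,0.01,0,0,-1,0,0.01,0,0,-1,0,0.01,0,0,-1,0,0.01,0,0,-1,0,0.008,0,0,-1,0,0.005,0,0,-1,0,0,0,0])

```text
time: 38.12
tool_pos: [0.6388, 0.0098, 0.0577]
ee_rot: [[1.0, 0.02, -0.0], [0.02, -1.0, -0.001], [-0.0, 0.001, -1.0]]
ft_force: [1.9, -1.0, -0.4]
finger_gap: 0.0116
gripper_force: 25.0
```

servo_tool(commands=[-1,0,0.004,0,0,-1,0,0.004,0,0,-1,0,0.004,0,0,-1,0,0.002,0,0,-1,0,0,0,0])

```text
time: 38.75
tool_pos: [0.6391, -0.0036, 0.0577]
ee_rot: [[1.0, 0.021, -0.0], [0.021, -1.0, -0.0], [-0.0, 0.0, -1.0]]
ft_force: [0.8, 2.4, -0.1]
finger_gap: 0.0121
gripper_force: 25.0
```

Run:
```python
from m import *; from w import *
go([*tray(.066,.033),.041],-88.9);s=bot.state();print(s["finger_gap"],s["gripper_force"],s["ft_force"])
```

```text
t 38.75 p [ 0.6391 -0.0036  0.0577] yang -88.81 q7 -1.74 spin 0.09 shift [-0.0019  0.0001  0.0167]
0.012069703815428861 25.00023990869522 [ 0.80707147  2.423033   -0.13517822]
```

servo_tool(commands=[-1,0,0,0.006,0,-1,0,0,0.006,0,-1,0,0,0.005,0,-1,0,0,0,0,-1,0,0,0,0])

```text
time: 39.38
tool_pos: [0.6392, -0.0035, 0.0407]
ee_rot: [[1.0, 0.021, 0.0], [0.021, -1.0, -0.0], [0.0, 0.0, -1.0]]
ft_force: [-0.6, 1.0, 3.4]
finger_gap: 0.0118
gripper_force: 25.0
```

Run:
```python
from m import *; from w import *
go([*tray(.066,.033),.041],-88.9);s=bot.state();print(s["finger_gap"],s["gripper_force"],s["ft_force"])
```

```text
t 39.375 p [ 0.6392 -0.0035  0.0407] yang -88.8 q7 -1.74 spin 0.1 shift [-0.0021  0.0002 -0.0003]
0.011778866991670207 25.00061810016632 [-0.55521352  0.96153677  3.40461103]
```

Home height reached (3.4 N bottoming). I'll release, rise, back away and look.

servo_tool(commands=[-0.3,0,0,0,0,0,0,0,0,0,0.1,0,0,0,0,0.1,0,0,-0.03,0,0.1,0,0,-0.05,0,0.1,0,0,-0.06,0,0.1,0,0,-0.04,0,0.1,0,0.05,0,0,0.1,0,0.06,0,0,0.1,0,0.06,0,0,0.1,0,0.06,0,0,0.1,0,0,0,0])

```text
time: 40.88
tool_pos: [0.642, -0.2414, 0.22]
ee_rot: [[1.0, 0.011, -0.002], [0.011, -1.0, -0.004], [-0.002, 0.004, -1.0]]
ft_force: [-0.4, -0.3, -0.4]
finger_gap: 0.0506
gripper_force: 0.0
```

Run:
```python
from m import *
c=cap("side"); save(c,"s9.png",(130,100,430,420),1.85)
t=cap("top"); im=t["im"]; save(t,"t9.png",(205,140,385,225),4.4)
```

```text
(no output)
```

View pics/s9.png

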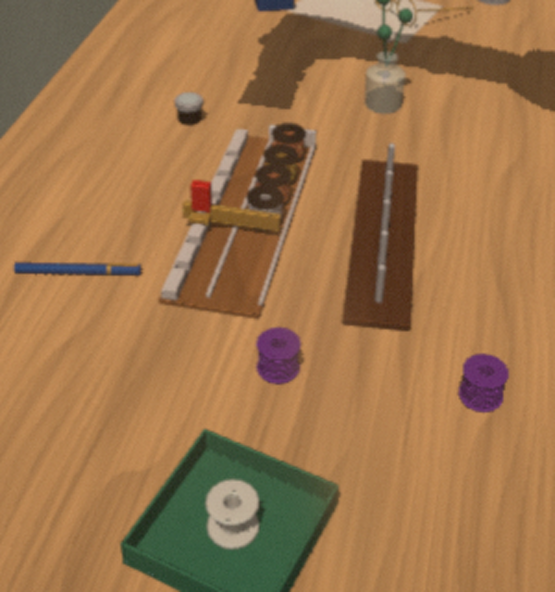

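View pics/t9.png

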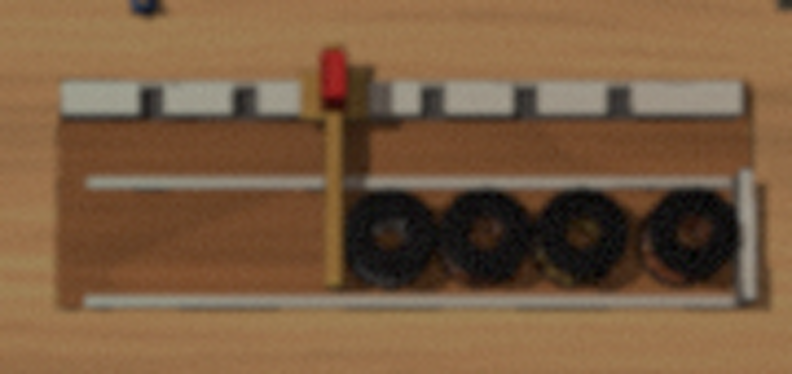

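The stop is in notch 4: notches 5 and 6 show to its left and 3, 2 and 1 to its right, with the tab low at crop (333,80). All four spools are upright between the bar and the end wall, the core is in the dish, and the bystanders are where they were.

```bash
python3 -c "
from plant import bot; print(bot.close_job())"
```

```text
the job is handed in; nothing more can be done
None
```

The job is handed in at about 41 s of the 208 s allowed: four spools upright in the tray, the stop closed up in notch 4 with the tab home, the empty spool in the green dish, and the vase, pen and loupe untouched.

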